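# Draw the transfer board from under the housings

### The arm

A 6-joint arm with a two-finger parallel gripper is mounted at the origin on the work surface. World frame = base frame: x ahead of the robot, y to its left, z up, the work surface at z = 0. Lengths are in m, angles in rad, forces in N, time in s.
With the tool pointing down it reaches from about 0.25 to 0.775 m from the base axis. Payload 4 kg.
Tool frame: the origin (TCP) lies on the centre line of the jaws, within the pads' length; the fingertips stand 14 mm ahead of it and the grasp point (between the pads) lies 5 mm behind it (robot.tcp_to_tips is the distance from the TCP to the fingertips, in m); z points along the fingers, y is the line along which they close (so a half turn about z gives the same grasp; the last joint's range is limited). The gripper opens to 94 mm and grips with 3 to 60 N. Pads are 16 mm wide; open, the fingers measure 119 mm over their backs; the gripper's body (75 mm by 177 mm) begins 78 mm behind the grasp point.
Start: joints at [-0.103, 0.087, 1.371, -0, 1.684, -0.103], TCP at [0.55, -0, 0.22] pointing down, gripper open.
Joint ranges: [-3.1, 3.1], [-0.76, 2.03], [0.27, 2.55], [-1.08, 4.22], [0.17, 2.65], [-2.57, 2.57]. Speed limits (rad/s): [2.79, 2.79, 3.14, 3.14, 3.14, 3.14].

### API

Orientations are given as [roll, pitch, yaw] about the fixed x, y, z axes, in that order (R = Rz(yaw) Ry(pitch) Rx(roll)).
In Python, from bench import robot gives the robot as it stands.
- The arm moves only by the tool carry_out, never from a script. Its argument "increments" is a list of rows, each a list of 3 entries, a list of its own where there are three numbers: the closure in counts, from 0 (fully open) to 255 (shut), then the shift along the tool's x, y, z in mm, then the turn about the tool's z in degrees. In form: [[fingers, [dx, dy, dz], twist], ...]. A call has 1 to 8 rows; each row shifts and turns the commanded pose from where the row before left it, along the tool's axes as they then stand; what a row does not reach is not made up. A row lasts 1/10 s, in which the tool goes at most 50 mm and 8.59 degrees, less where a joint would pass 70% of its speed; a pose out of reach is approached as far as the arm can. A call with a gripper value outside its range is refused whole. The fingers move at their own pace and stop on an object; the grip force is fixed at half the most. Time passes only in rows, so rows that do not move let the fingers close. It gives the time, the measured TCP pose, the force, the opening and the grip force at its end, in the units of the state.
- robot.get_obs(): the state, without advancing time (a new reading comes with each control period).
- robot.snapshot(name): name is "scene" or "side" or "wrist"; returns the picture (420x560x3 uint8, blue, green, red); there is no depth.
- robot.get_calibration(name): a dict with "vfov" (degrees; the focal length in pixels is half the picture's height over the tangent of half this angle, whatever the lens; pixels are square), "cx", "cy" (the principal point, pixels), "T" (4x4, takes a point from camera to world coordinates). Camera axes: x right, y down, z forward; pixel columns grow to the right and rows downward; lengths in m; the calibration is good to about 2 mm. A picture is of the moment at which its call begins: read the wrist's pose just before it. get_calibration takes no time and is no camera call; for the wrist camera it gives the pose at the moment of the call.
- robot.close_job(): hands the job in; it is judged then, once.
The state is a dict: "time": time; "joint_positions": joint angles; "qvel": joint speeds; "joint_torque": joint torques, N m; "tool_pos": TCP position; "ee_rot": TCP orientation; "wrist_force": force on the tool from outside, world axes, zero at the start; "wrist_torque": the same for the moment, N m; "width": finger opening in m; "finger_force": force on a finger pad.
Only numpy, scipy, OpenCV 4.12 (cv2) and the standard library are available. Lean on these libraries where they do the work, as an engineer would, in place of code of your own. Each camera call takes 0.05 s, during which the arm holds its last target. There are 200 camera calls.

### The job

Two stacks of black housings have been delivered on transfer boards, each behind a pair of yellow stop posts. Take the blue board by its upright grip and draw it flat and straight out between its posts from under its stack, so that the two housings come down onto the bench behind the posts, still one upon the other and about where they were. Then lay the blue board flat along the middle of the black mat, lengthwise, and let go.

Things in the scene. Friction and masses are not known exactly. Their poses are not given: they have to be found in the camera images.
- blue_board: Blue board 150 (x) x 50 (y) x 5 mm, 80 g; origin: centre of its underside, z up. Upright grip block 34 (x) x 14 (y) x 35 mm on its -x end: centre x = -58 mm, top 40 mm above the underside; pinch it across y. The stack stands on the +x end, centre x = 45 mm. Pull along its -x, towards the robot, under 10 N: free of stack and posts after 95 mm. The like green board beside it is not wanted.
- blue_lower: Black moulded housing, 80 (x) x 110 (y) x 32 (z) mm, about 0.22 kg. Origin: centre of its underside, z up. Lower one on the blue board, 5 mm above the bench at the start. Two fixed yellow posts, 16 mm thick (feet 18), 61 high, 90 apart between centres, one either side of the board, stand 2 to 3 mm before its -x face and hold it back.
- blue_upper: Black moulded housing, 80 (x) x 110 (y) x 32 (z) mm, about 0.22 kg. Origin: centre of its underside, z up. Upper one on the blue board, loose on the lower one; its top is 69 mm above the bench at the start.
- mat: Fixed black rubber mat on the bench, 200 (x) x 110 (y) x 3 mm, left or right of the stacks (a 50 mm high bin of screws is on the other side). Origin: centre of its underside, long side along x, top 3 mm above the bench.
Not all that is in view belongs to the job. Of the things that look like the blue_board, the largest one is meant. Leave any red or white look-alike of the blue_lower alone.

How it is judged:
On the way:
1. the blue board is drawn out clear of the stack, and the stack stands down on the bench behind the posts (horizontal distance between blue_board and blue_lower above 0.112 m and distance of each of blue_lower, blue_upper from where it was at the start of the episode below 0.02 m and angle between each of blue_lower, blue_upper's own z axis and vertical below 0.1 rad and height (world z) of blue_lower below 0.004 m), for 0.1 s.
At the end, for the whole second after the job is handed in: The blue board lies at rest on the black mat, flat, centred within 30 mm and lengthwise within 17 degrees; the lower housing stands down on the bench and the upper one on it, both at rest, upright within 5 degrees and within 20 mm of where they began (distance of each of blue_lower, blue_upper from where it was at the start of the episode below 0.02 m and angle between each of blue_lower, blue_upper's own z axis and vertical below 0.1 rad and height (world z) of blue_lower below 0.004 m and horizontal distance between blue_board and mat below 0.03 m and angle between the x axis of blue_board and the x axis of mat, either way round below 0.3 rad and angle between blue_board's own z axis and vertical below 0.08 rad and height (world z) of blue_board below 0.007 m and linear speed of each of blue_board, blue_upper, blue_lower below 0.02 m/s); the robot touches nothing.
It fails at once if a housing is toppled, lifted or carried off: tipped by more than 20 degrees, or more than 35 mm from its start (angle between any of blue_lower, blue_upper's own z axis and vertical above 0.35 rad or distance of any of blue_lower, blue_upper from where it was at the start of the episode above 0.035 m).
It also fails if it takes over 42 s, if anything falls off the work surface, if the arm or the gripper's body presses on something with over 40 N, if the wrist force passes 120 N, or if a joint passes its speed limit or range.

## Working session

There is one attempt and no reset: what is moved stays moved. The work goes in short steps, Python scripts to look and compute and a tool call to move; the robot and the scene stay as the last step left them, time stands still between calls to the robot, and variables do not carry over. Pictures are saved under pics/ and viewed, at most 10 in all, crops included, and the job is handed in when it is done.

Besides the shell and the picture viewer there is one more tool, called after "Emit:" as name(argument=value, ...) on one line, values as JSON. carry_out: Moves the arm, as the interface text tells. Its arguments: {"type":"object","properties":{"increments":{"type":"array","items":{"type":"array"}}},"required":["increments"]}

```bash
mkdir -p pics; ls
cat > h.py <<'E'
import numpy as np,cv2
from bench import robot
def ray(name,u,v,z,cal=None):
    c=cal or robot.get_calibration(name); f=210/np.tan(np.radians(c["vfov"])/2)
    T=np.array(c["T"]); d=T[:3,:3]@np.array([(u-c["cx"])/f,(v-c["cy"])/f,1]); o=T[:3,3]
    return o+d*(z-o[2])/d[2]
E
python3 - <<'E'
from h import *
for n in ("scene","side"):
    cv2.imwrite(f"pics/{n}0.png",robot.snapshot(n)); c=robot.get_calibration(n); print(n,c["vfov"],c["cx"],c["cy"],c.keys(),np.round(c["T"],3).tolist())
E
```

```text
pics
scene 50.9579743204767 286.57025155559063 208.7980668973033 dict_keys(['vfov', 'cx', 'cy', 'T']) [[0.602, 0.581, -0.547, 1.318], [0.798, -0.434, 0.418, -0.634], [0.005, -0.688, -0.725, 1.022], [0.0, 0.0, 0.0, 1.0]]
side 42.17042836950756 274.51182664338154 208.4445267474854 dict_keys(['vfov', 'cx', 'cy', 'T']) [[0.911, -0.292, 0.291, 0.128], [-0.412, -0.615, 0.672, -1.076], [-0.017, -0.733, -0.68, 1.081], [0.0, 0.0, 0.0, 1.0]]
```

View pics/scene0.png

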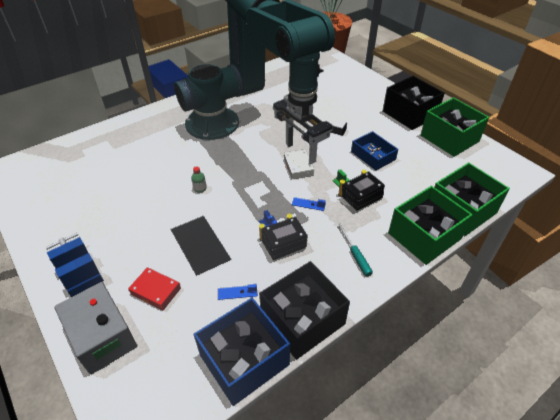

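View pics/side0.png

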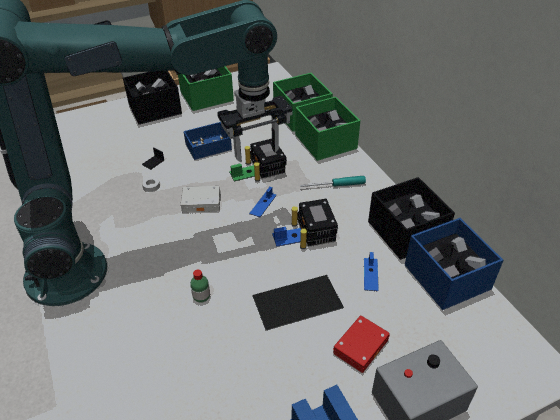

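The scene view shows three blue board-like things: (268,218) under a black stack with yellow posts, and loose ones at (309,204) and (238,292). The one under the stack fits, since it is the largest, has a grip and carries the housings. The green board is at (342,180) and the mat at (201,244); in the side view the board is at (287,235) and the mat at (298,301). I'll confirm with an enlarged crop.

Run:
```python
from h import *
a=cv2.imread("pics/scene0.png")[190:290,165:325]; b=cv2.imread("pics/side0.png")[185:335,240:360]
a=cv2.resize(a,None,fx=4.8,fy=4.8,interpolation=cv2.INTER_CUBIC)
cv2.imwrite("pics/cropA.png",a)
b=cv2.resize(b,None,fx=4,fy=4,interpolation=cv2.INTER_CUBIC)
cv2.imwrite("pics/cropB.png",b)
```

```text
(no output)
```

View pics/cropA.png

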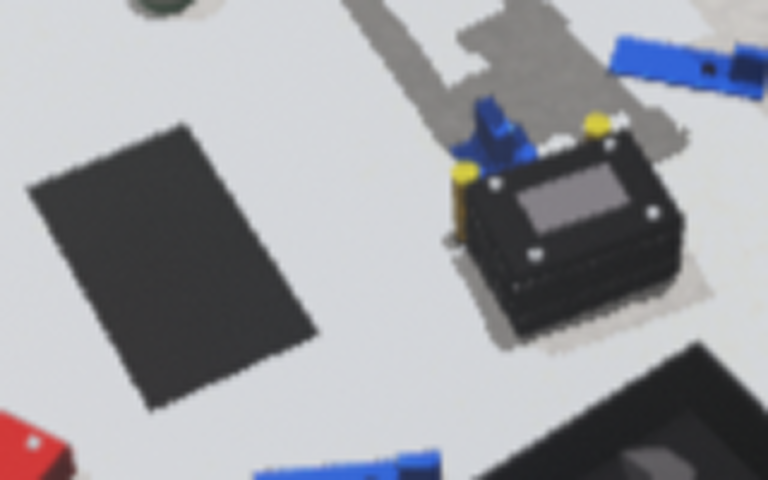

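View pics/cropB.png

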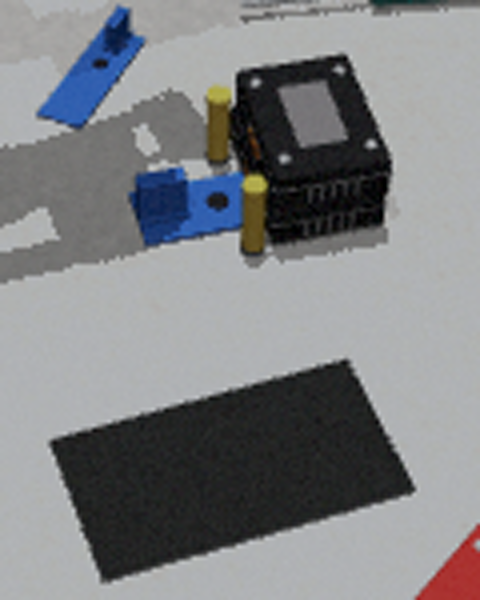

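The crops confirm that the board under the stack is the largest, with its grip at crop B (162,195) and the posts at (218,94) and (254,184). The mat corners are clear in both crops.

Run:
```python
from h import *
A=lambda x,y,z:ray("scene",x/4.8+165-.4,y/4.8+190-.4,z)[:2]
B=lambda x,y,z:ray("side",x/4+240-.4,y/4+185-.4,z)[:2]
for n,F,m in (("A",A,[(27,187),(185,123),(318,332),(150,411)]),("B",B,[(50,440),(350,358),(415,490),(103,580)])):
    P=np.array([F(*p,.003) for p in m]); r=cv2.minAreaRect(P.astype(np.float32)*1000); print(n,"mat",P.round(3).tolist(),P.mean(0).round(4),r)
for n,F,m in (("A",A,[(597,124),(465,172)]),("B",B,[(218,94),(254,184)])):
    P=np.array([F(*p,.061) for p in m]); d=P[0]-P[1]; print(n,"posts",P.round(4).tolist(),P.mean(0).round(4),np.linalg.norm(d),"yaw",np.degrees(np.arctan2(-d[0],d[1])))
for n,F,m in (("A",A,[(610,145),(653,212),(535,254),(495,183)]),("B",B,[(340,70),(371,144),(285,160),(256,83)])):
    P=np.array([F(*p,.069) for p in m]); print(n,"screws",P.round(4).tolist(),P.mean(0).round(4))
for p in [(137,178),(142,170),(185,168),(187,178)]: print("griptop B",B(*p,.04).round(4))
print("griptopA",A(487,99,.04).round(4))
o=robot.get_obs(); print(o["time"],o["ee_rot"],o["width"]); c=robot.get_calibration("wrist"); print(np.round(c["T"],3).tolist(),c["vfov"])
```

```text
A mat [[0.402, -0.381], [0.414, -0.273], [0.611, -0.294], [0.601, -0.403]] [ 0.507  -0.3378] ((507.3920593261719, -337.92254638671875), (108.84491729736328, 199.77162170410156), 83.88108825683594)
B mat [[0.409, -0.274], [0.61, -0.295], [0.596, -0.403], [0.398, -0.382]] [ 0.5031 -0.3385] ((503.7333984375, -338.4902038574219), (109.39007568359375, 201.20855712890625), 83.98058319091797)
A posts [[0.6182, -0.0905], [0.6018, -0.1783]] [ 0.61   -0.1344] 0.08933547487423729 yaw -10.562676312177512
B posts [[0.6141, -0.0901], [0.5975, -0.1786]] [ 0.6058 -0.1344] 0.09007602960434528 yaw -10.617539829213356
A screws [[0.6425, -0.0992], [0.6999, -0.1113], [0.684, -0.1858], [0.6257, -0.1728]] [ 0.663  -0.1422]
B screws [[0.6968, -0.112], [0.6808, -0.1854], [0.6223, -0.1745], [0.6386, -0.099]] [ 0.6596 -0.1427]
griptop B [ 0.5384 -0.1213]
griptop B [ 0.5446 -0.1158]
griptop B [ 0.5718 -0.1265]
griptop B [ 0.5689 -0.1357]
griptopA [ 0.5436 -0.1217]
0.1 [-3.13969350e+00 -2.00559178e-04  1.57076043e+00] 0.094360998485364
[[1.0, 0.001, -0.002, 0.551], [0.001, -0.965, -0.261, 0.077], [-0.002, 0.261, -0.965, 0.383], [0.0, 0.0, 0.0, 1.0]] 62.31468280042691
```

Emit:
carry_out(increments=[[105,[-30,0,0],0],[105,[-30,0,0],0],[105,[-30,0,0],0],[105,[-33,0,0],0],[105,[0,0,0],-8],[105,[0,0,0],-8],[105,[0,0,0],-8],[105,[0,0,0],-8]])

```text
time: 0.9
tool_pos: [0.5497, -0.1231, 0.2188]
ee_rot: [-3.141, -0.001, 2.135]
wrist_force: [0.5, -0.3, 0.5]
width: 0.0554
finger_force: 0.0
```

Emit:
carry_out(increments=[[105,[0,0,0],-8],[105,[0,0,0],-8],[105,[0,0,0],-8],[105,[0,0,0],-8],[105,[0,0,0],-8],[105,[0,0,0],-7],[105,[0,0,0],0],[105,[0,0,0],0]])

```text
time: 1.7
tool_pos: [0.5498, -0.1229, 0.2191]
ee_rot: [3.141, -0.001, 2.947]
wrist_force: [0.1, -0.3, 0.6]
width: 0.0553
finger_force: 0.0
```

Run:
```python
from h import *
o=robot.get_obs(); print(o["time"],o["tool_pos"],o["ee_rot"],o["width"])
c=robot.get_calibration("wrist"); np.save("w1.npy",c,allow_pickle=True)
cv2.imwrite("pics/w1.png",robot.snapshot("wrist"))
for p in [(60,125),(75,128),(135,40)]: print(ray("side",p[0]/4+240,p[1]/4+185,0.005).round(3))
```

```text
1.7 [ 0.5498484  -0.12294293  0.21905664] [ 3.14147150e+00 -7.50116973e-04  2.94706984e+00] 0.055315735441146506
[ 0.525 -0.019  0.005]
[ 0.533 -0.026  0.005]
[0.611 0.042 0.005]
```

View pics/w1.png

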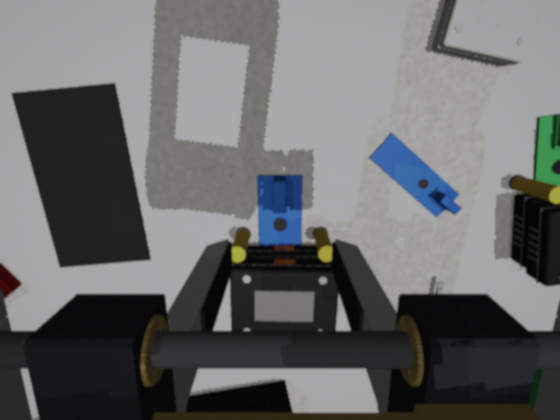

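The wrist view shows the board end at (258–302, 175), its grip at about (280,178–211), and the post tops at (239,254) and (324,254). Next I work out the axis and offsets.

Run:
```python
from h import *
im=cv2.imread("pics/w1.png"); c=np.load("w1.npy",allow_pickle=True).item()
cv2.imwrite("pics/w1c.png",cv2.resize(im[165:285,220:340],None,fx=5,fy=5,interpolation=cv2.INTER_CUBIC))
R=lambda u,v,z:ray("wrist",u,v,z,c)[:2]
hsv=cv2.cvtColor(im,cv2.COLOR_BGR2HSV); m=cv2.inRange(hsv,(105,120,60),(125,255,255))
L=[];Rr=[]
for v in range(180,236,4):
    u=np.where(m[v,245:315])[0]+245; L.append(R(u.min()-.5,v,.005)); Rr.append(R(u.max()+.5,v,.005)); print(v,u.min(),u.max(),end="; ")
for P in (L,Rr):
    x,y,*_=0,0; f=cv2.fitLine(np.array(P,np.float32),cv2.DIST_HUBER,0,.001,.001).ravel(); print("\nyaw",np.degrees(np.arctan(f[1]/f[0])),f)
mid=(np.array(L)+np.array(Rr))/2; print(mid[0],mid[-1])
ye=cv2.inRange(hsv,(22,120,100),(35,255,255)); n,_,s,ce=cv2.connectedComponentsWithStats(ye)
print([(s[i].tolist(),ce[i].round(1)) for i in range(1,n) if s[i,4]>40])
print("board end",R(258,175,.005),R(302,175,.005))
for p in [(239,254),(324,254)]: print("post",R(*p,.061))
```

```text
180 258 301; 184 258 301; 188 258 301; 192 258 301; 196 258 300; 200 259 300; 204 259 300; 208 259 300; 212 259 300; 216 259 300; 220 259 300; 224 259 300; 228 259 300; 232 259 300; 
yaw -10.760585 [ 0.9824159  -0.18670554  0.5711187  -0.15298378]

yaw -11.54878 [ 0.9797546  -0.20020215  0.5804153  -0.10564673]
[ 0.54585473 -0.12334072] [ 0.60552638 -0.13514468]
[([549, 186, 11, 18, 165], array([554.7, 195. ])), ([318, 245, 15, 17, 204], array([325.2, 253.2])), ([231, 246, 15, 17, 203], array([237.7, 253.8]))]
board end [ 0.53579368 -0.14552152] [ 0.54515078 -0.09790625]
post [ 0.60134468 -0.17536338]
post [ 0.61776598 -0.09196329]
```

View pics/w1c.png

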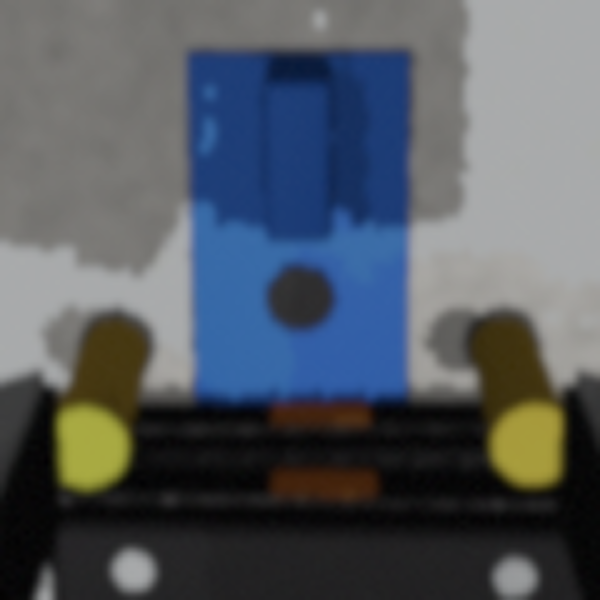

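Emit:
carry_out(increments=[[105,[-8,-1,0],0],[105,[0,0,40],0],[105,[0,0,40],0],[105,[0,0,40],0],[105,[0,0,40],0],[105,[0,0,20],0],[105,[0,0,10],0],[105,[0,0,5],0]])

```text
time: 2.55
tool_pos: [0.5577, -0.1255, 0.0236]
ee_rot: [3.141, -0.001, 2.949]
wrist_force: [0.2, 0.2, 0.0]
width: 0.0555
finger_force: 0.0
```

Emit:
carry_out(increments=[[105,[0,0,0],0],[255,[0,0,0],0],[255,[0,0,0],0],[255,[0,0,0],0],[255,[0,0,0],0],[255,[0,0,0],0],[255,[0,0,0],0],[255,[0,0,0],0]])

```text
time: 3.35
tool_pos: [0.5577, -0.1258, 0.0248]
ee_rot: [-3.141, 0.0, 2.949]
wrist_force: [-0.4, -1.1, 1.1]
width: 0.0141
finger_force: 30.0
```

Emit:
carry_out(increments=[[255,[4,0,0],0],[255,[8,0,0],0],[255,[10,0,0],0],[255,[10,0,0],0]])

```text
time: 3.75
tool_pos: [0.5278, -0.1196, 0.0248]
ee_rot: [3.141, 0.005, 2.95]
wrist_force: [6.7, -1.1, -3.2]
width: 0.0138
finger_force: 30.0
```

Emit:
carry_out(increments=[[255,[12,0,0],0],[255,[12,0,0],0],[255,[12,0,0],0],[255,[12,0,0],0],[255,[12,0,0],0],[255,[12,0,0],0],[255,[12,0,0],0],[255,[8,0,0],0]])

```text
time: 4.55
tool_pos: [0.435, -0.1017, 0.0247]
ee_rot: [-3.142, 0.001, 2.95]
wrist_force: [0.6, 0.1, 1.6]
width: 0.0136
finger_force: 30.0
```

Emit:
carry_out(increments=[[255,[8,0,0],0],[255,[0,0,0],0],[255,[0,0,0],0]])

```text
time: 4.85
tool_pos: [0.4268, -0.1001, 0.0247]
ee_rot: [3.142, -0.003, 2.95]
wrist_force: [-4.5, 1.0, 6.2]
width: 0.0141
finger_force: 30.0
```

Run:
```python
from h import *
o=robot.get_obs(); print(o["time"],o["tool_pos"],o["ee_rot"],o["width"])
a=robot.snapshot("side")[170:270,230:360]; b=robot.snapshot("scene")[165:265,200:330]
cv2.imwrite("pics/s2.png",np.hstack([cv2.resize(i,(400,308),interpolation=cv2.INTER_CUBIC) for i in (a,b)]))
```

```text
4.85 [ 0.42675638 -0.10008129  0.02472043] [ 3.14158174e+00 -3.02407546e-03  2.94958722e+00] 0.014068595004435283
```

View pics/s2.png

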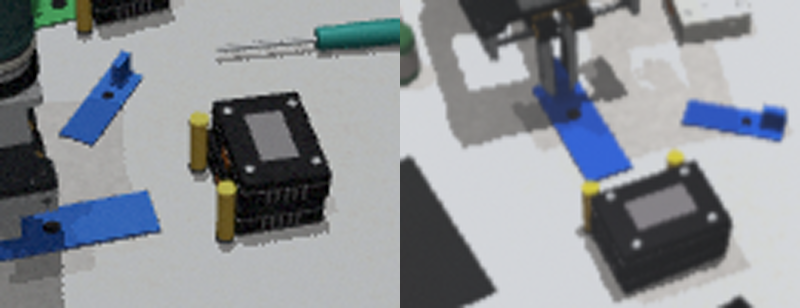

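The stack stands down behind its posts and the board is clear. I check the bottle's position before swinging over the mat.

Run:
```python
from h import *
print(ray("side",201,297,0),ray("scene",199,190,0)); a=ray("side",198,273,0.06);print(a,ray("scene",196,170,.06))
```

```text
[ 0.29208137 -0.22445245  0.        ] [ 0.30293966 -0.22626425  0.        ]
[ 0.30001977 -0.19849523  0.06      ] [ 0.27367903 -0.21157804  0.06      ]
```

Emit:
carry_out(increments=[[255,[0,0,-15],0],[255,[0,0,-25],0],[255,[0,0,-20],0],[255,[0,0,0],-5],[255,[0,0,0],0]])

```text
time: 5.45
tool_pos: [0.4277, -0.1002, 0.0842]
ee_rot: [3.141, -0.001, 3.037]
wrist_force: [0.7, 0.6, -0.7]
width: 0.0141
finger_force: 30.0
```

Emit:
carry_out(increments=[[255,[0,-25,0],0],[255,[0,-40,0],0],[255,[0,-40,0],0],[255,[0,-40,0],0],[255,[0,-40,0],0],[255,[-20,-30,0],0],[255,[-23,-14,0],0],[255,[0,0,0],0]])

```text
time: 6.25
tool_pos: [0.4474, -0.3342, 0.0824]
ee_rot: [3.14, -0.002, 3.034]
wrist_force: [-1.1, 0.2, -0.9]
width: 0.0139
finger_force: 30.0
```

Run:
```python
from h import *
o=robot.get_obs(); print(o["time"],o["tool_pos"],o["ee_rot"],o["width"])
cv2.imwrite("pics/w3.png",robot.snapshot("wrist"))
b=robot.snapshot("side")
cv2.imwrite("pics/s3.png",cv2.resize(b[180:350,180:360],None,fx=3,fy=3,interpolation=cv2.INTER_CUBIC))
```

```text
6.25 [ 0.44739122 -0.3341791   0.08238119] [ 3.13997101e+00 -2.06064830e-03  3.03350287e+00] 0.013907173920020477
```

View pics/s3.png

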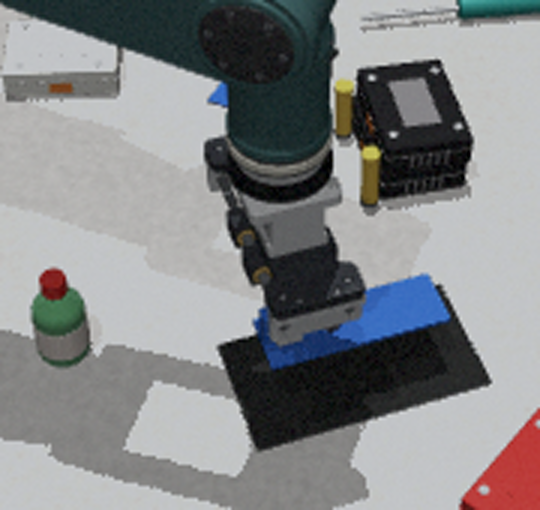

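The board is held level over the mat and parallel to it. The side view's offset is height parallax. Lowering.

Emit:
carry_out(increments=[[255,[0,0,20],0],[255,[0,0,20],0],[255,[0,0,10],0],[255,[0,0,4],0],[255,[0,0,1],0],[255,[0,0,0],0]])

```text
time: 6.95
tool_pos: [0.4472, -0.3327, 0.0303]
ee_rot: [-3.141, 0.001, 3.037]
wrist_force: [0.1, 0.4, -0.1]
width: 0.0141
finger_force: 30.0
```

Emit:
carry_out(increments=[[255,[0,0,1],0],[255,[0,0,1],0],[255,[0,0,0.5],0],[255,[0,0,0],0]])

```text
time: 7.35
tool_pos: [0.4473, -0.3329, 0.0278]
ee_rot: [-3.141, 0.001, 3.037]
wrist_force: [-0.5, -0.0, 1.3]
width: 0.0135
finger_force: 30.0
```

Touching the mat; release to a moderate opening and go straight up.

Emit:
carry_out(increments=[[130,[0,0,0],0],[130,[0,0,0],0],[130,[0,0,0],0],[130,[0,0,0],0],[130,[0,0,-10],0],[130,[0,0,-30],0],[130,[0,0,-40],0],[130,[0,0,-40],0]])

```text
time: 8.15
tool_pos: [0.4466, -0.3323, 0.1486]
ee_rot: [3.141, -0.0, 3.037]
wrist_force: [-0.0, 0.0, -0.3]
width: 0.0463
finger_force: 0.0
```

Emit:
carry_out(increments=[[130,[30,0,-40],0],[130,[40,0,-20],0],[130,[40,0,0],0],[130,[0,0,0],0],[130,[0,0,0],0]])

```text
time: 8.65
tool_pos: [0.3374, -0.3212, 0.2079]
ee_rot: [-3.14, 0.002, 3.036]
wrist_force: [0.6, 0.6, -0.1]
width: 0.0462
finger_force: 0.0
```

Run:
```python
from h import *
b=robot.snapshot("side")
cv2.imwrite("pics/s4.png",cv2.resize(b[180:340,230:360],None,fx=3.7,fy=3.7,interpolation=cv2.INTER_CUBIC))
```

```text
(no output)
```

View pics/s4.png

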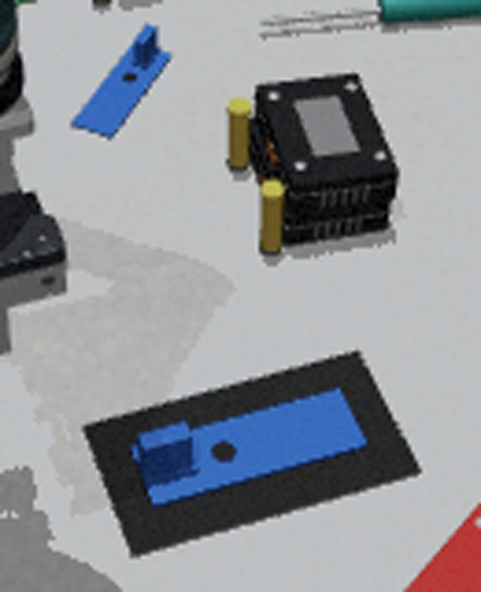

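The board lies centred and lengthwise on the mat, the stack stands behind its posts, and the gripper is clear.

```bash
python3 -c "
from bench import robot
print(robot.close_job())"
```

```text
the job is handed in; nothing more can be done
None
```

The blue board is drawn out and lies centred and lengthwise on the mat, the two housings stand stacked on the bench behind their posts, and the job was handed in shortly after 8.65 s on the robot's clock; no verdict was returned.

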